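# Key the D-bore flange onto the wheel arbor

## Robot

A 6-joint arm with a two-finger parallel gripper is mounted at the origin on the work surface. World frame = base frame: x ahead of the robot, y to its left, z up, the work surface at z = 0. Lengths are in mm, angles in rad, forces in N, time in s.
With the tool pointing down it reaches from about 300 to 775 mm from the base axis. Payload 14.6 kg.
Tool frame: the origin (TCP) lies between the finger pads; the fingertips stand 8 mm ahead of it and the grasp point (between the pads) lies 11 mm behind it; z points along the fingers, y is the direction in which the jaws open and shut (so a half turn about z gives the same grasp; the last joint's range is limited). The gripper opens to 94 mm and grips with 3 to 60 N. Pads are 16 mm wide; open, the fingers measure 119 mm over their backs; the gripper's body (75 mm by 177 mm) begins 78 mm behind the grasp point.
Start: joints at [-1.187, 0.3, 1.521, -0, 1.321, -0.067], TCP at [239.619, -495.047, 213.446] pointing down, gripper open.
Joint ranges: [-3.03, 3.03], [-0.79, 2.21], [0.23, 2.52], [-1.04, 4.18], [0, 3.07], [-2.55, 2.55]. Speed limits (rad/s): [2.22, 2.22, 2.57, 3.14, 3.14, 3.14].

## Interface

Orientations are given as [roll, pitch, yaw] about the fixed x, y, z axes, in that order (R = Rz(yaw) Ry(pitch) Rx(roll)).
In Python, from cell import manip, cams, models gives the robot as it stands. The module is installed in compiled form; this text tells all that it offers.
- The arm moves only by the shell command python3 -m pendant 'ROWS' [OPENING] [FORCE]. ROWS is JSON, a list that holds one entry, the list of rows, each a list of 4 numbers: the shift along the tool's x, y, z in cm, then the turn about the tool's z in rad. In form: [[[x, y, z, roll], ...]]. A call has 1 to 5 rows; each row is the pose to reach, as a shift and turn from the pose commanded when the call began, along the tool's axes at that moment; what a row does not reach only later rows make up. A row lasts 1/10 s, in which the tool goes at most 50 mm and 8.59 degrees, less where a joint would pass 70% of its speed; a pose out of reach is approached as far as the arm can. A call with a gripper value outside its range is refused whole. OPENING is the opening, from -1 (shut) to 1 (fully open), so that 0 is half open, set as the call begins (- or left out, the last holds). The fingers move at their own pace and stop on an object; FORCE is the grip in N (left out, the last holds). Time passes only in rows, so rows that repeat a pose let the fingers close. It gives the time, the measured TCP pose, the force and the opening at its end, in the units of the state.
- manip.read_state(): the state, without advancing time (a new reading comes with each control period).
- cams.camera(name): name is "side" or "top" or "wrist"; returns a dict with "frame" (420x560x3 uint8, red, green, blue), "K" (3x3 intrinsics, pixels), "pose" (4x4, takes a point from camera to world coordinates). Camera axes: x right, y down, z forward; pixel columns grow to the right and rows downward; lengths in mm; the calibration is good to about 2 mm. A picture is of the moment at which its call begins. There is no depth.
- manip.sign_off(): hands the job in, once; it reports no verdict.
Trained networks look in the newest picture that a camera, given by its name, has taken for a name from the list of things; names that differ only in an ending like _2 or _b are one class to them, and where a whole thing is asked for, a point or a joint stands for the part that bears it (a point fixed in the world has none). Each returns a list of dicts, best first, with "score" (0 to 1); they miss things now and then, are a little off and sometimes report something else, mostly with a low value. They report only what shows in the picture. A call takes as long as a camera call. They do not tell look-alikes from the thing itself.
- models.regions_of(camera, name): "pixels" (420x560 bool, what is visible of it) and "point" ([column, row] in pixels, amid what is visible of it).
The state is a dict: "clock": time; "joints": joint angles; "qd": joint speeds; "effort": joint torques, N m; "eef_pos": TCP position; "eef_rot": TCP orientation; "wrist_force": force on the tool from outside, world axes, zero at the start; "moment": the same for the moment, N m; "finger_gap": finger opening in mm.
Only numpy, scipy, OpenCV 4.12 (cv2) and the standard library are available. Lean on these libraries where they do the work, as an engineer would, in place of code of your own. Each camera call takes 0.05 s, during which the arm holds its last target.

## Task

Take the brass flange out of the red rack, tip it over the edge of the low wooden board so that it lies flat on the board, and let go of it. Then pick it up again by its sides, turn it until the flat of its D-shaped bore matches the flat of the arbor on the grinding wheel, and set it fully home on the yellow hub. Leave the two other plates in the rack and all the loose tools where they are.

Things in the scene. Friction and masses are not known exactly. Their poses are not given: they have to be found in the camera images.
- flange: Brass square plate 52 x 52 x 20 mm, 0.2 to 0.45 kg. Origin at its very centre; y along the bore (thickness); z towards the bore's flat. Through bore: 30 mm round with one flat 8 mm from the centre, a red stripe beside the flat on both (equal) faces; either may be up. Starts on edge in any slot of the rack, flat up, centre 32 mm and top 58 mm over the bench, at most 4 mm off the slot's middle.
- rack: Red rack fixed to the bench, 74 (x) x 190 (y) x 16 mm high, origin at the centre of its underside. Three slots at y = -75, 0, +75 mm, floor 6 mm above the bench, 24 mm wide (y), 62 mm long (x), hold plates on edge, bores along y.
- board: Fixed low wooden board, 90 (x) x 100 (y) x 8 mm high; origin: centre of underside. A steel strip edges it at x = -45 mm (robot's side). Stand the flange on the bench before that edge, bore along the board's x, and push its back near the top in +x: the edge stops its foot, so it tips and lands flat on the board, overhanging the edge by about 8 mm, centre 18 mm above the bench.
- arbor: Fixed stand: grey wheel 150 mm in diameter, top 35 mm over the bench; yellow hub 46 mm, top at 50 mm; D-shaped steel arbor 26 mm in diameter with one flat 7 mm from its axis, up to 84 mm, the last 8 mm tapering to 72 percent. Origin on the axis at bench height; x points to the arbor's flat, where the hub bears a red stripe. The flange goes on only with its z along this x.
- arbor_seat (a point): Centre of the hub's top face, 50 mm above the bench on the arbor's axis. The centre of a seated flange is 10 mm above it.
- plate_dark: Dark steel plate standing in the rack, same size as the flange but with a round bore; origin at its centre. Leave it.
- plate_grey: Light aluminium plate standing in the rack, same size, round bore; origin at its centre. Leave it.
- driver_yellow: Screwdriver with a yellow handle, lying on the bench beyond the work. Leave it.
- driver_green: Screwdriver with a green handle, lying on the bench beyond the work. Leave it.
- spanner: Steel spanner lying on the bench beyond the work. Leave it.
- chuck: Dark steel chuck, 72 mm diameter and 32 mm high, on the bench beyond the board. Leave it.
- sleeve: Small steel stepped sleeve, 34 mm diameter and 45 mm high, on the robot's side of the board. Leave it.
- oil_can: White can, 48 mm diameter and 90 mm high, on the bench beyond the work. Leave it.
Things that resemble listed ones, but are neither listed nor needed, are in the scene too. There is more than one size of the board; the job needs the larger. There is more than one size of the arbor; the job needs the smaller.

How it is judged:
By the outcome, as a careful person would: the job done as asked, in the order asked, and still so for the second after the job is handed in, with the robot touching nothing.
It also fails if it takes over 69 s, if anything falls off the work surface, if the arm or the gripper's body presses on something with over 40 N, if the wrist force passes 120 N, or if a joint passes its speed limit or range.

## Working session

There is one attempt and no reset: what is moved stays moved. The work goes in short steps, Python scripts to look and compute and a shell command to move; the robot and the scene stay as the last step left them, time stands still between calls to the robot, and variables do not carry over. Pictures are saved under pics/ and viewed, and the job is handed in when it is done.

```bash
mkdir -p pics; ls
python3 - <<'E'
from cell import manip,cams,models
import cv2
s=manip.read_state();print(s)
for n in("top","side","wrist"):
    c=cams.camera(n);cv2.imwrite(f"pics/{n}0.png",c["frame"][:,:,::-1]);print(n,c["K"].tolist(),c["pose"].round(3).tolist())
E
```

```text
pics
{'clock': 0.0, 'joints': array([-1.18659106e+00,  3.00441091e-01,  1.52157685e+00,  6.95859262e-06,
        1.32069479e+00, -6.65707059e-02]), 'qd': array([ 0.00023064,  0.00063624,  0.00039782, -0.00025477,  0.00139109,
        0.00232489]), 'effort': array([ 1.38875846e-03, -5.31807160e+01, -3.52741778e+01,  7.08541065e-02,
        2.43660092e-02, -9.13317012e-05]), 'eef_pos': array([ 239.53464743, -494.82090794,  212.90457474]), 'eef_rot': array([-3.14047550e+00, -8.12347887e-05,  4.50774198e-01]), 'wrist_force': array([-0.87171626,  0.04658814,  0.16170905]), 'moment': array([-0.01792639, -0.01348352,  0.0139478 ]), 'finger_gap': 93.50837344001141}
top [[413.9001315943528, 0.0, 279.2858486949966], [0.0, 413.9001315943528, 208.87651856316407], [0.0, 0.0, 1.0]] [[0.011, -0.998, 0.062, 458.916], [-0.999, -0.008, 0.034, -27.279], [-0.033, -0.063, -0.997, 1067.414], [0.0, 0.0, 0.0, 1.0]]
side [[505.9699044947708, 0.0, 277.2077728335528], [0.0, 505.9699044947708, 202.0655392852531], [0.0, 0.0, 1.0]] [[0.963, -0.153, 0.221, 246.763], [-0.269, -0.502, 0.822, -1014.265], [-0.015, -0.851, -0.525, 728.368], [0.0, 0.0, 0.0, 1.0]]
wrist [[376.4614898112665, 0.0, 285.1633292937445], [0.0, 376.4614898112665, 214.09520420624315], [0.0, 0.0, 1.0]] [[0.436, -0.871, -0.228, 307.316], [-0.9, -0.422, -0.109, -462.69], [-0.002, 0.252, -0.968, 383.608], [0.0, 0.0, 0.0, 1.0]]
```

View pics/top0.png

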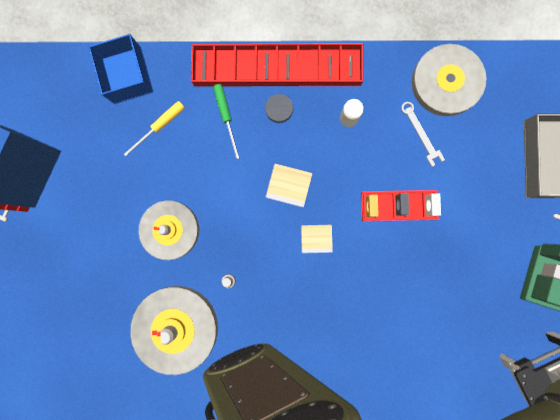

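View pics/side0.png

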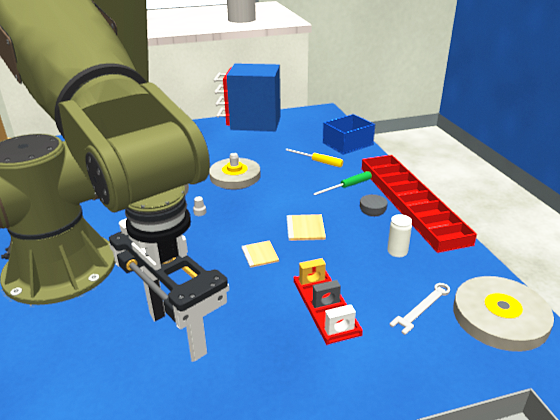

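View pics/wrist0.png

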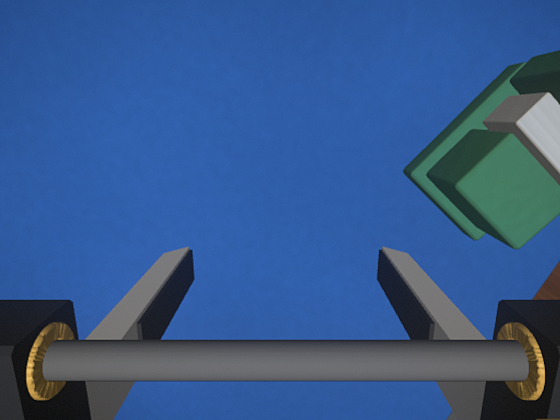

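```bash
cat > h.py <<'E'
from cell import manip,cams,models
import numpy as np,cv2
def p2w(c,px,z):
    px=np.atleast_2d(px).astype(float)
    d=np.c_[px,np.ones(len(px))]@np.linalg.inv(c["K"]).T@c["pose"][:3,:3].T
    o=c["pose"][:3,3]
    return o+d*((z-o[2])/d[:,2])[:,None]
def w2p(c,X):
    X=np.atleast_2d(X);q=(X-c["pose"][:3,3])@c["pose"][:3,:3]@c["K"].T
    return q[:,:2]/q[:,2:]
def st():
    s=manip.read_state();print(round(s["clock"],2),s["eef_pos"].round(1),s["eef_rot"].round(3),s["wrist_force"].round(1),round(s["finger_gap"],1),"j",s["joints"].round(2));return s
E
python3 - <<'E'
from h import *
ct=cams.camera("top")
for cam in("top","side"):
  c=ct if cam=="top" else cams.camera("side")
  for n,z in(("flange",32),("rack",16),("board",8),("arbor",50),("plate_dark",32),("sleeve",45)):
    for r in models.regions_of(cam,n):
        m=r["pixels"].astype(np.uint8)
        cn=max(cv2.findContours(m,0,2)[0],key=cv2.contourArea)
        rc=cv2.minAreaRect(cn);bp=cv2.boxPoints(rc)
        print(cam,n,round(r["score"],2),np.round(r["point"]),p2w(c,r["point"],z)[0].round(1),m.sum(), p2w(c,bp,z)[:,:2].round(0).tolist() if n in("rack","board","flange") else "")
f=ct["frame"][:,:,::-1]
a=cv2.resize(f[150:270,260:445],None,fx=4.3,fy=4.3,interpolation=2);cv2.imwrite("pics/c1.png",a)
a=cv2.resize(f[190:390,110:240],None,fx=3,fy=3,interpolation=2);cv2.imwrite("pics/c2.png",a)
E
```

```text
top flange 0.64 [374. 204.] [ 538.4 -228.    32. ] 260 [[560.0, -208.0], [560.0, -238.0], [508.0, -238.0], [508.0, -208.0]]
top rack 0.64 [394. 204.] [ 539.3 -281.8   16. ] 1307 [[570.0, -200.0], [580.0, -386.0], [504.0, -388.0], [493.0, -204.0]]
top board 0.79 [286. 187.] [582.8  -9.    8. ] 1402 [[554.0, 47.0], [647.0, 25.0], [622.0, -75.0], [530.0, -53.0]]
top board 0.64 [316. 243.] [439.3 -85.2   8. ] 830 [[484.0, -47.0], [485.0, -126.0], [417.0, -126.0], [416.0, -48.0]]
top arbor 0.96 [169. 230.] [467.8 280.2  50. ] 2737 
top arbor 0.88 [176. 327.] [232.3 257.2  50. ] 5911 
top plate_dark 0.85 [404. 205.] [ 536.8 -300.8   32. ] 280 
top sleeve 0.58 [229. 279.] [349.5 129.1  45. ] 151 
side flange 0.89 [310. 275.] [ 528.1 -227.5   32. ] 564 [[508.0, -186.0], [575.0, -180.0], [561.0, -250.0], [498.0, -254.0]]
side rack 0.72 [322. 312.] [ 521.2 -323.9   16. ] 1166 [[493.0, -213.0], [586.0, -178.0], [575.0, -401.0], [498.0, -422.0]]
side board 0.79 [304. 229.] [578.8 -30.3   8. ] 892 [[557.0, 44.0], [649.0, 16.0], [611.0, -88.0], [526.0, -62.0]]
side board 0.62 [260. 254.] [450.2 -96.6   8. ] 645 [[417.0, -61.0], [494.0, -48.0], [485.0, -136.0], [413.0, -146.0]]
side arbor 0.82 [235. 176.] [456.8 214.   50. ] 1369 
side arbor 0.6 [186. 191.] [316.3 173.   50. ] 37 
side plate_dark 0.63 [328. 298.] [ 538.5 -307.3   32. ] 641 
side sleeve 0.52 [201. 210.] [341.6  76.7  45. ] 195
```

View pics/c1.png

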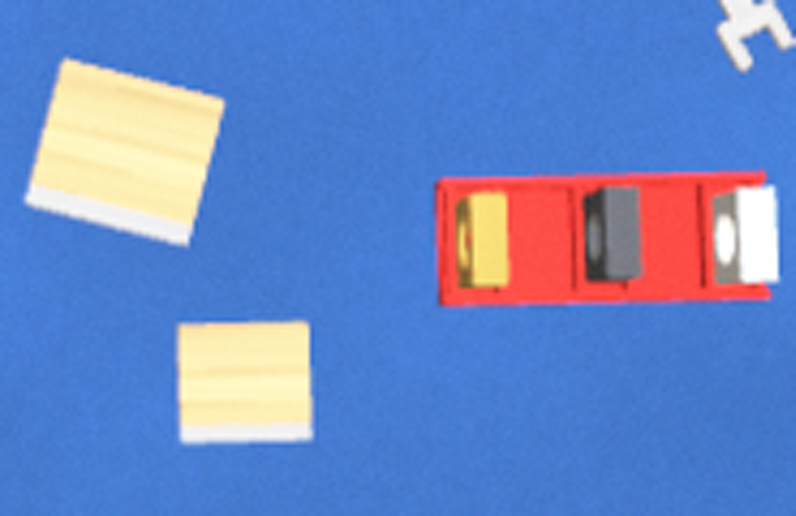

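View pics/c2.png

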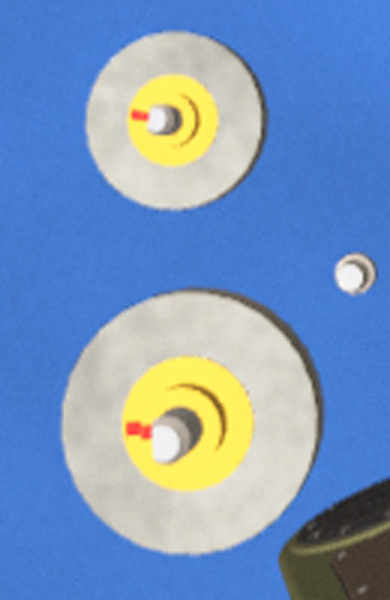

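Run:
```python
from h import *
c=cams.camera("top");f=c["frame"]
q=lambda P:np.array(P)/4.3+[260,150]-0.4
fl=p2w(c,q([[470,192],[508,192],[510,287],[472,287]]),58);print("fl",fl.round(1).tolist(),fl.mean(0))
rk=p2w(c,q([[437,178],[765,172],[772,300],[440,305]]),16);print("rk",rk.round(1).tolist(),rk.mean(0))
bd=p2w(c,q([[64,58],[225,100],[188,245],[25,203]]),8);print("bd",bd.round(1).tolist(),bd.mean(0))
for r in models.regions_of("top","arbor")[:2]:
    m=r["pixels"].astype(np.uint8);cn=max(cv2.findContours(m,0,2)[0],key=cv2.contourArea)
    w=p2w(c,cn[:,0],35)[:,:2].astype(np.float32);e=cv2.fitEllipse(w);print("wheel",e)
    R,G,B=[f[:,:,i].astype(int) for i in range(3)]
    y=((R>190)&(G>170)&(B<120)&(m>0)).astype(np.uint8)
    cy=max(cv2.findContours(y,0,2)[0],key=cv2.contourArea);h=cv2.convexHull(cy)
    print("hub",cv2.fitEllipse(p2w(c,h[:,0],50)[:,:2].astype(np.float32)))
    rd=(R>170)&(G<90)&(B<90)&(m>0);ys,xs=np.nonzero(rd);print("red",p2w(c,[xs.mean(),ys.mean()],50),len(xs))
```

```text
fl [[559.6, -210.8, 58.0], [559.8, -232.1, 58.0], [506.0, -233.0, 58.0], [505.8, -211.7, 58.0]] [ 532.80530458 -221.90110055   58.        ]
rk [[572.0, -199.1, 16.0], [576.8, -390.3, 16.0], [501.8, -393.4, 16.0], [497.0, -200.7, 16.0]] [ 536.89439818 -295.86129323   16.        ]
bd [[643.7, 22.4, 8.0], [618.8, -74.4, 8.0], [531.7, -52.9, 8.0], [556.1, 44.7, 8.0]] [587.56988084 -15.03417148   8.        ]
wheel ((223.78384399414062, 264.9454345703125), (211.8143768310547, 221.66160583496094), 25.83270835876465)
hub ((222.5690155029297, 265.9052429199219), (104.60415649414062, 105.74540710449219), 23.545551300048828)
red [[216.15887573 306.10505328  50.        ]] 19
wheel ((469.3455810546875, 285.9493103027344), (147.33392333984375, 149.87709045410156), 5.0295186042785645)
hub ((468.66717529296875, 285.0098571777344), (71.78912353515625, 72.73119354248047), 11.579215049743652)
red [[472.45623246 313.51070987  50.        ]] 4
```

```bash
cat >> h.py <<'E'
def go(x,y,z,yaw):
    s=st();Y=s["eef_rot"][2];d=np.array([x,y,z])-s["eef_pos"]
    X=np.array([np.cos(Y),np.sin(Y)]);T=np.array([np.sin(Y),-np.cos(Y)])
    r=-(yaw-Y);r=(r+np.pi)%(2*np.pi)-np.pi
    print("rows cm:",(d[:2]@X/10).round(2),(d[:2]@T/10).round(2),round(-d[2]/10,2),"roll",round(r,3))
E
python3 -c "
from h import *
go(533,-222,200,1.595)"
```

```text
0.95 [ 239.6 -495.   213.5] [3.142 0.    0.451] [-0.2  0.7 -0.2] 94.1 j [-1.19  0.3   1.52 -0.    1.32 -0.07]
rows cm: 38.3 -11.79 1.35 roll -1.144
```

```bash
python3 -m pendant '[[[4.2,-1.3,0,-0.12],[8.4,-2.6,0,-0.25],[12.6,-3.9,0,-0.38],[16.8,-5.2,0,-0.5],[21,-6.5,0,-0.63]]]'; python3 -c "
from h import *
go(533,-222,200,1.595)"
```

```text
clock: 1.45
eef_pos: [401.4, -343.7, 213.6]
eef_rot: [3.141, 0.0, 1.086]
wrist_force: [0.4, -0.7, -0.5]
finger_gap: 93.9
1.45 [ 401.4 -343.7  213.6] [3.141 0.    1.086] [ 0.4 -0.7 -0.5] 93.9 j [-0.78  0.25  1.58  0.    1.31 -0.29]
rows cm: 16.9 5.97 1.36 roll -0.509
```

```bash
python3 -m pendant '[[[4.2,1.5,0.3,-0.13],[8.4,3,0.6,-0.26],[12.6,4.5,1,-0.39],[16.9,5.9,1.36,-0.51],[16.9,5.9,1.36,-0.51]]]'; python3 -c "
from h import *
go(533,-222,200,1.595)
c=cams.camera('wrist');cv2.imwrite('pics/w1.png',c['frame'][:,:,::-1]);print(c['pose'].round(3).tolist())
for P in ([533,-222,58],[533,-222,32]): print(w2p(c,P))
for n in('flange','rack'):
  for r in models.regions_of('wrist',n):print(n,r['score'],r['point'],r['pixels'].sum())
"
```

```text
clock: 1.95
eef_pos: [534.3, -220.1, 199.0]
eef_rot: [-3.141, -0.001, 1.599]
wrist_force: [-1.0, -0.8, -0.5]
finger_gap: 94.0
1.95 [ 534.3 -220.1  199. ] [-3.141e+00 -1.000e-03  1.599e+00] [-1.  -0.8 -0.5] 94.0 j [-0.45  0.37  1.46  0.    1.31 -0.48]
rows cm: -0.19 -0.14 -0.1 roll 0.004
[[1.0, 0.028, 0.007, 534.195], [0.029, -0.968, -0.251, -146.679], [-0.0, 0.251, -0.968, 369.721], [0.0, 0.0, 0.0, 1.0]]
[[281.35299683 207.81781677]]
[[281.64278832 201.17443492]]
flange 0.6 [283.1, 201.4] 2033
rack 0.82 [288.0, 247.6] 7342
rack 0.39 [283.1, 201.0] 1895
```

View pics/w1.png

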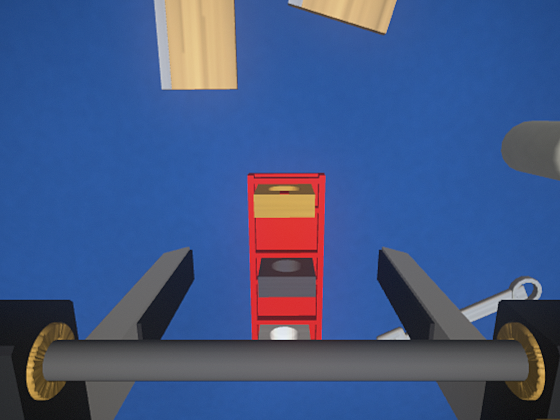

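Run:
```python
from h import *
c=cams.camera("wrist");f=c["frame"][:,:,::-1]
a=cv2.resize(f[165:265,235:335],None,fx=6,fy=6,interpolation=2);cv2.imwrite("pics/c3.png",a)
print(p2w(c,[[254,194],[315,194],[316,217],[254,217]],58).round(1).tolist())
s=st();print(w2p(c,s["eef_pos"]))
```

```text
[[507.0, -214.5, 58.0], [558.5, -213.5, 58.0], [560.2, -233.6, 58.0], [506.9, -234.7, 58.0]]
2.15 [ 531.4 -224.4  199.9] [-3.142  0.     1.589] [ 0.4 -0.8  0.6] 93.9 j [-0.46  0.37  1.46 -0.    1.31 -0.48]
[[280.7696149  272.96074681]]
```

View pics/c3.png

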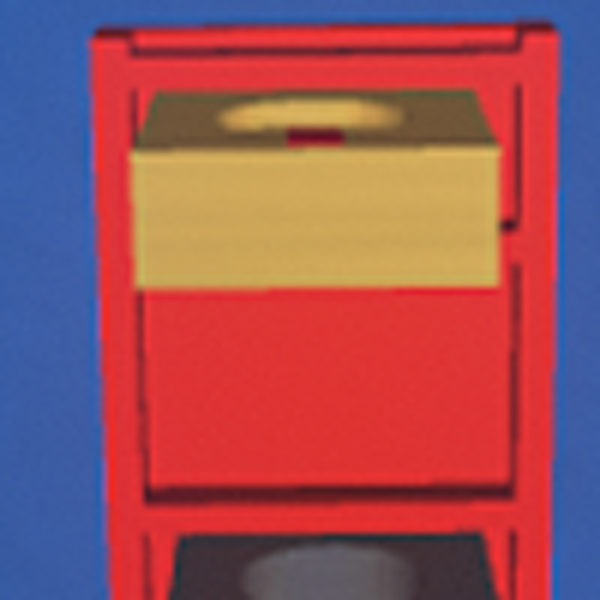

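Run:
```python
from h import *
c=cams.camera("wrist")
w=p2w(c,np.array([[130,150],[500,148],[500,286],[134,288]])/6+[235-.4,165-.4],58);print(w.round(1).tolist(),w.mean(0))
go(*w.mean(0)[:2],43,1.585)
```

```text
[[508.7, -211.2, 58.0], [560.7, -209.9, 58.0], [561.5, -230.0, 58.0], [509.2, -231.2, 58.0]] [ 535.01562535 -220.58949278   58.        ]
2.2 [ 531.3 -224.6  200.1] [3.141 0.    1.589] [ 0.5  0.9 -0.6] 93.9 j [-0.46  0.37  1.46 -0.    1.31 -0.48]
rows cm: 0.39 0.38 15.71 roll 0.004
```

```bash
python3 -m pendant '[[[0.4,0.38,4,0],[0.4,0.38,8,0],[0.4,0.38,12,0],[0.4,0.38,15,0],[0.4,0.38,17,0]]]' 0.4; python3 -m pendant '[[[0,0,0,0],[0,0,0,0]]]'
python3 - <<'E'
from h import *
c=cams.camera("wrist");cv2.imwrite("pics/w2.png",c["frame"][:,:,::-1]);st()
E
```

```text
clock: 2.7
eef_pos: [534.2, -220.3, 27.8]
eef_rot: [-3.14, -0.001, 1.588]
wrist_force: [-0.2, -0.3, -0.3]
finger_gap: 66.0
clock: 2.9
eef_pos: [535.6, -220.4, 30.7]
eef_rot: [3.141, 0.0, 1.589]
wrist_force: [0.1, 0.2, 0.1]
finger_gap: 66.1
2.95 [ 536.  -220.5   31.3] [3.14e+00 1.00e-03 1.59e+00] [0.7 0.6 0.7] 65.6 j [-0.45  0.57  1.59  0.    0.98 -0.47]
```

View pics/w2.png

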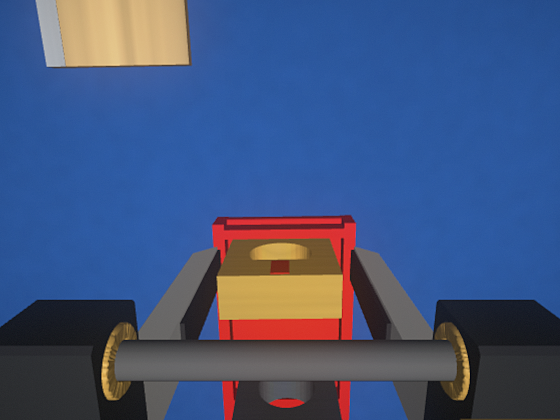

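```bash
python3 -m pendant '[[[0,0,0,0],[0,0,0,0],[0,0,0,0],[0,0,0,0]]]' -1 30; python3 -m pendant '[[[0,0,-1,0],[0,0,-3,0],[0,0,-6,0],[0,0,-9,0],[0,0,-9,0]]]'
python3 - <<'E'
from h import *
c=cams.camera("wrist");cv2.imwrite("pics/w3.png",c["frame"][:,:,::-1]);st()
c=cams.camera("top");
q=lambda P:np.array(P)/4.3+[260,150]-0.4
bd=p2w(c,q([[64,58],[225,100],[188,245],[25,203]]),8)[:,:2]
rc=cv2.minAreaRect(bd.astype(np.float32));print(rc,np.arctan2(*(bd[0]-bd[3])[::-1]),np.arctan2(*(bd[1]-bd[2])[::-1]))
E
```

```text
clock: 3.35
eef_pos: [535.9, -219.9, 30.9]
eef_rot: [3.141, 0.001, 1.591]
wrist_force: [-3.8, -0.6, 7.5]
finger_gap: 51.5
clock: 3.85
eef_pos: [537.2, -220.3, 124.3]
eef_rot: [3.136, 0.003, 1.591]
wrist_force: [0.3, -0.5, -3.7]
finger_gap: 51.9
3.9 [ 536.3 -219.9  121.7] [3.138e+00 2.000e-03 1.591e+00] [-0.1 -0.1 -3.8] 51.9 j [-0.45  0.45  1.54  0.    1.15 -0.47]
((587.7530517578125, -15.031036376953125), (100.59776306152344, 90.48270416259766), 75.9703369140625) -0.24986747906574597 -0.24193431742362229
```

View pics/w3.png

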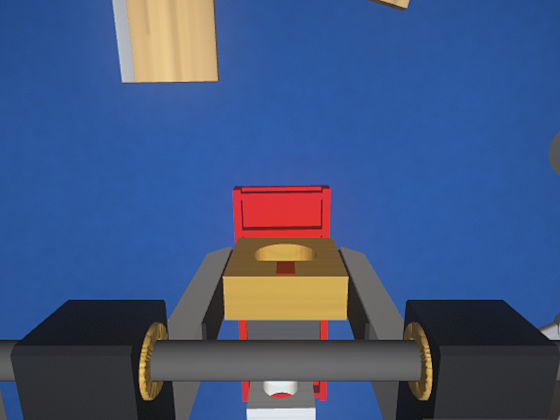

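```bash
python3 -c "
from h import *
go(529.5,-0.4,80,-0.245)"
```

```text
3.95 [ 535.6 -219.5  119.9] [3.141 0.    1.591] [-0.1 -0.  -3.2] 51.7 j [-0.45  0.45  1.54  0.    1.15 -0.47]
rows cm: 21.92 -0.17 3.99 roll 1.836
```

```bash
python3 -m pendant '[[[2.5,0,0,0.14],[6.5,0,0,0.28],[11,0,0,0.42],[15.5,0,0,0.56],[20,0,0.5,0.7]]]';python3 -c "
from h import *
go(529.5,-0.4,80,-0.245)"
```

```text
clock: 4.45
eef_pos: [530.8, -18.8, 113.7]
eef_rot: [-3.14, 0.001, 0.887]
wrist_force: [0.7, 0.6, -2.7]
finger_gap: 51.9
4.45 [530.8 -18.8 113.7] [-3.14e+00  1.00e-03  8.87e-01] [ 0.7  0.6 -2.7] 51.9 j [-0.1   0.36  1.68  0.    1.1   0.58]
rows cm: 1.34 -1.26 3.37 roll 1.132
```

```bash
python3 -m pendant '[[[0.4,-0.4,0.6,0.14],[0.8,-0.8,1.2,0.28],[1.3,-1.2,1.8,0.42],[1.3,-1.2,2.4,0.56],[1.3,-1.2,3,0.7]]]';python3 -c "
from h import *
go(529.5,-0.4,80,-0.245)"
```

```text
clock: 4.95
eef_pos: [529.5, -2.6, 83.0]
eef_rot: [-3.141, 0.003, 0.188]
wrist_force: [0.3, 0.6, -2.4]
finger_gap: 51.9
4.95 [529.5  -2.6  83. ] [-3.141e+00  3.000e-03  1.880e-01] [ 0.3  0.6 -2.4] 51.9 j [-0.07  0.4   1.71  0.    1.03  1.31]
rows cm: 0.04 -0.21 0.3 roll 0.433
```

```bash
python3 -m pendant '[[[0,-0.2,0.1,0.14],[0,-0.2,0.2,0.29],[0,-0.2,0.3,0.43],[0,-0.2,0.3,0.43],[0,-0.2,0.3,0.43]]]';python3 -c "
from h import *
go(529.5,-0.4,80,-0.245)
c=cams.camera('wrist');cv2.imwrite('pics/w4.png',c['frame'][:,:,::-1])
c=cams.camera('side');cv2.imwrite('pics/s4.png',cv2.resize(c['frame'][150:350,180:420,::-1],None,fx=3,fy=3))
print(st())
"
```

```text
clock: 5.45
eef_pos: [529.5, -0.9, 81.0]
eef_rot: [3.141, 0.002, -0.232]
wrist_force: [-1.0, 0.9, -1.1]
finger_gap: 51.4
5.45 [529.5  -0.9  81. ] [ 3.141e+00  2.000e-03 -2.320e-01] [-1.   0.9 -1.1] 51.4 j [-0.07  0.41  1.71  0.    1.03  1.73]
rows cm: -0.01 -0.04 0.1 roll 0.013
5.55 [529.8  -0.9  81.5] [ 3.141e+00  1.000e-03 -2.330e-01] [-0.3  0.8 -1.7] 51.7 j [-0.07  0.41  1.71  0.    1.03  1.73]
{'clock': 5.55, 'joints': array([-7.08133623e-02,  4.05386348e-01,  1.71031079e+00,  5.12672252e-05,
        1.02679678e+00,  1.73311286e+00]), 'qd': array([-0.00075604, -0.0040855 , -0.00361859, -0.00107198,  0.00213127,
        0.01405381]), 'effort': array([ 4.94815133e-03, -5.52345836e+01, -3.10241532e+01,  4.10957073e-03,
       -7.48834061e-02, -2.48211814e-02]), 'eef_pos': array([529.81507271,  -0.87731655,  81.45279342]), 'eef_rot': array([ 3.14149027e+00,  8.96505425e-04, -2.33156494e-01]), 'wrist_force': array([-0.33685726,  0.83723567, -1.71516873]), 'moment': array([ 0.07389131, -0.00243319,  0.00325498]), 'finger_gap': 51.70274727520123}
```

View pics/w4.png

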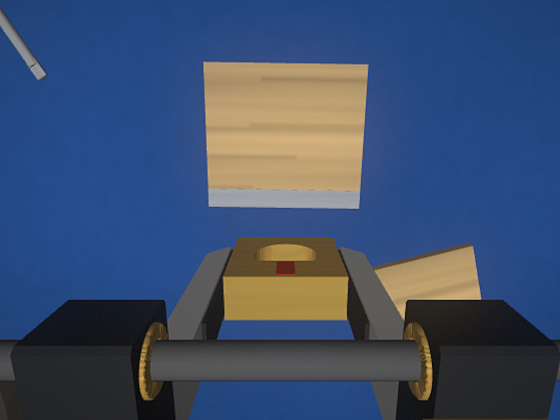

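View pics/s4.png

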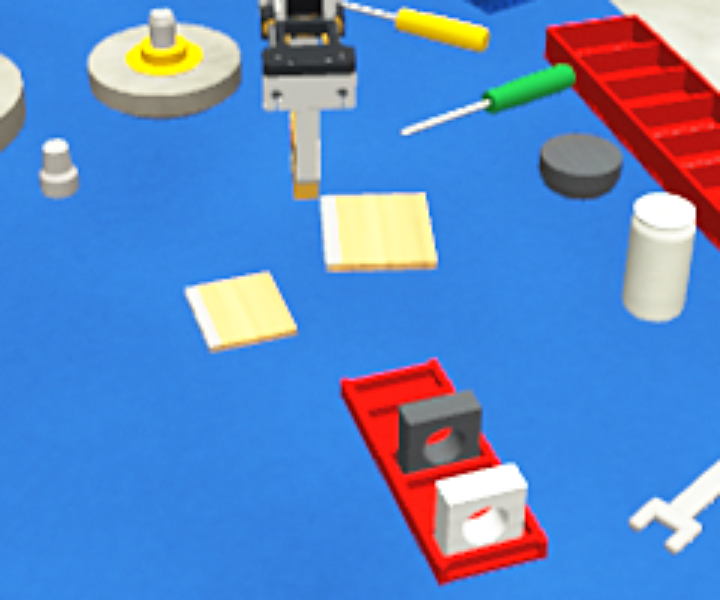

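```bash
python3 -c "
from h import *
c=cams.camera('wrist')
w=p2w(c,[[204.5,62],[368,64.5],[358.5,208],[209,206.5]],8)[:,:2];print(w.round(1).tolist(),w.mean(0),np.arctan2(*(w[3]-w[2])[::-1])-np.pi/2)
s=st();Y=-0.24;X=np.array([np.cos(Y),np.sin(Y)]);print((w[2:]-s['eef_pos'][:2])@X)
go(529.5,-0.4,26,-0.245)
"
```

```text
[[644.8, 23.1], [620.6, -73.1], [533.6, -51.1], [557.6, 45.7]] [589.16121823 -13.83587445] -0.24282452941523935
5.6 [529.9  -0.9  81.6] [ 3.141e+00  1.000e-03 -2.340e-01] [ 0.7 -0.4 -2.9] 51.7 j [-0.07  0.41  1.71  0.    1.03  1.73]
[15.57662938 15.85827907]
5.6 [529.9  -0.9  81.6] [ 3.141e+00  1.000e-03 -2.340e-01] [ 0.7 -0.4 -2.9] 51.7 j [-0.07  0.41  1.71  0.    1.03  1.73]
rows cm: -0.05 -0.04 5.56 roll 0.011
```

```bash
python3 -m pendant '[[[0.1,0,2.5,0.01],[0.1,0,4.5,0.01],[0.1,0,5.1,0.01],[0.1,0,5.4,0.01],[0.1,0,5.5,0.01]]]';python3 -m pendant '[[[0,0,0,0],[0,0,0,0]]]'
```

```text
clock: 6.1
eef_pos: [531.4, -1.2, 27.4]
eef_rot: [-3.141, -0.001, -0.246]
wrist_force: [0.1, -0.6, -2.3]
finger_gap: 51.8
clock: 6.3
eef_pos: [531.5, -1.2, 27.7]
eef_rot: [-3.141, -0.001, -0.246]
wrist_force: [-0.1, 0.8, -2.6]
finger_gap: 52.0
```

```bash
python3 -m pendant '[[[0,0,0.1,0],[0,0,0.2,0],[0,0,0.2,0]]]';python3 -m pendant '[[[0,0,0.1,0],[0,0,0.1,0]]]'
```

```text
clock: 6.6
eef_pos: [531.1, -1.1, 24.9]
eef_rot: [-3.142, -0.0, -0.246]
wrist_force: [-0.2, -0.1, -1.5]
finger_gap: 52.0
clock: 6.8
eef_pos: [531.3, -1.2, 24.9]
eef_rot: [3.142, -0.0, -0.246]
wrist_force: [-4.7, -0.4, 10.7]
finger_gap: 51.6
```

```bash
python3 -m pendant '[[[0,0,0,0],[0,0,0,0],[0,0,0,0],[0,0,-0.5,0],[0,0,-2,0]]]' 0.5;python3 -m pendant '[[[0,0,-4,0],[-2,0,-6,0],[-5,0,-6,0],[-5,0,-6,0]]]' -1 20; python3 -c "
from h import *
for n in ('wrist','side'):
  c=cams.camera(n);cv2.imwrite('pics/%s5.png'%n,c['frame'][:,:,::-1])
st()"
```

```text
clock: 7.3
eef_pos: [530.4, -1.1, 43.4]
eef_rot: [3.141, 0.002, -0.246]
wrist_force: [0.0, 0.8, 0.5]
finger_gap: 70.3
clock: 7.7
eef_pos: [480.6, 11.6, 104.7]
eef_rot: [-3.141, -0.0, -0.246]
wrist_force: [0.0, -0.4, -1.0]
finger_gap: 41.9
7.8 [482.9  11.1 104.6] [-3.141e+00 -1.000e-03 -2.460e-01] [ 0.4 -0.4  0.8] 33.6 j [-0.05  0.28  1.82 -0.    1.04  1.76]
```

View pics/wrist5.png

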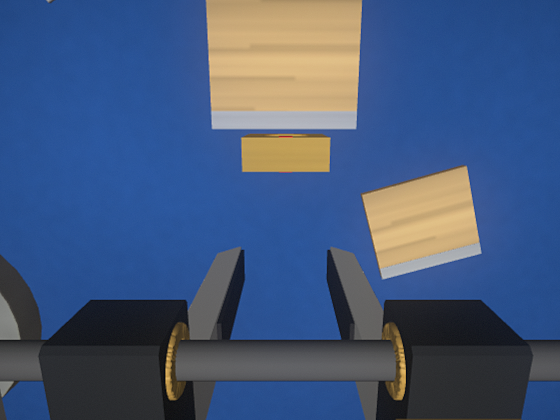

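View pics/side5.png

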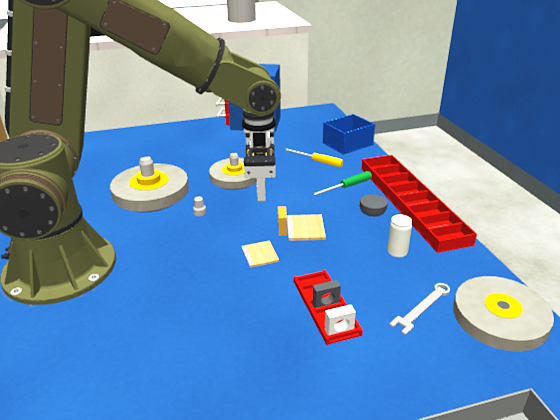

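```bash
python3 -m pendant '[[[0,0,2,0],[0,0,4,0],[0,0,5.6,0],[1,0,5.6,0],[2.2,0,5.6,0]]]';python3 -m pendant '[[[0.3,0,0,0],[0.6,0,0,0],[0.9,0,0,0],[1.2,0,0,0],[1.5,0,0,0]]]';python3 -c "
from h import *
for n in ('wrist','side'):
  c=cams.camera(n);cv2.imwrite('pics/%s6.png'%n,c['frame'][:,:,::-1])
st()"
```

```text
clock: 8.3
eef_pos: [505.2, 5.4, 48.2]
eef_rot: [3.142, 0.0, -0.247]
wrist_force: [-0.0, 0.2, 0.1]
finger_gap: 0.5
clock: 8.8
eef_pos: [518.7, 2.0, 48.1]
eef_rot: [-3.142, -0.0, -0.246]
wrist_force: [-0.9, -0.3, -0.1]
finger_gap: 0.6
8.9 [518.7   2.   48. ] [-3.142 -0.    -0.247] [-0.   0.3 -0.2] 0.7 j [-0.07  0.43  1.76 -0.    0.94  1.75]
```

View pics/wrist6.png

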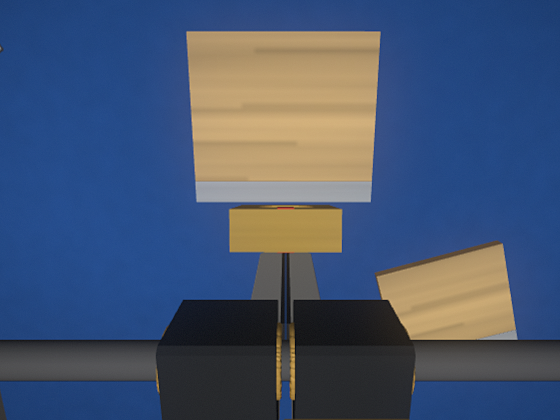

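```bash
python3 -m pendant '[[[0.3,0,0,0],[0.6,0,0,0],[0.9,0,0,0],[1.2,0,0,0],[1.5,0,0,0]]]';python3 -c "
from h import *
for n in ('wrist','side'):
  c=cams.camera(n);f=c['frame'][:,:,::-1];cv2.imwrite('pics/%s7.png'%n,f if n=='wrist' else cv2.resize(f[160:280,200:360],None,fx=4,fy=4))
st()"
```

```text
clock: 9.4
eef_pos: [533.3, -1.7, 47.9]
eef_rot: [3.142, -0.0, -0.246]
wrist_force: [-1.0, 0.8, -0.3]
finger_gap: 0.6
9.5 [533.4  -1.7  47.9] [ 3.142 -0.    -0.247] [-0.3 -0.1  0.7] 0.7 j [-0.07  0.46  1.72 -0.    0.96  1.75]
```

View pics/side7.png

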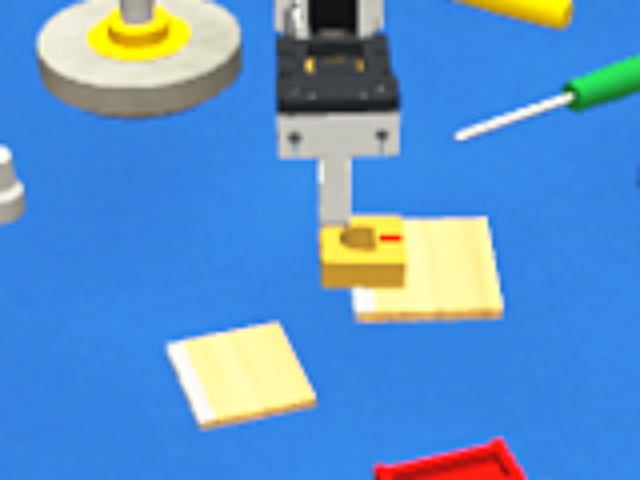

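View pics/wrist7.png

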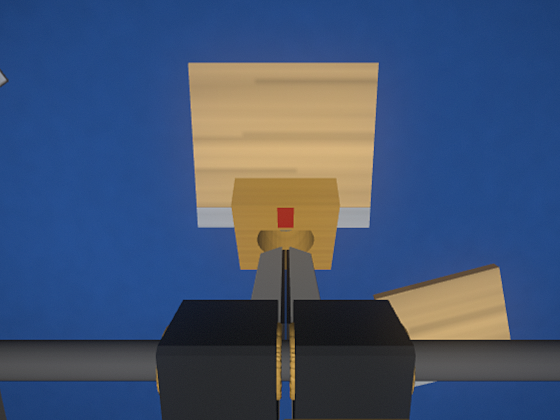

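```bash
python3 -m pendant '[[[0,0,-4,0],[0,0,-8,0],[-2,0,-11,0],[-4,0,-11,0],[-4,0,-11,0]]]' 0.5;python3 -c "
from h import *
for n in ('wrist','side'):
  c=cams.camera(n);f=c['frame'][:,:,::-1];cv2.imwrite('pics/%s8.png'%n,cv2.resize(f[60:260,180:400],None,fx=3,fy=3) if n=='wrist' else cv2.resize(f[190:270,250:350],None,fx=6,fy=6,interpolation=2))
st()"
```

```text
clock: 10.0
eef_pos: [493.2, 8.5, 158.7]
eef_rot: [-3.141, -0.001, -0.246]
wrist_force: [0.1, 0.2, -0.1]
finger_gap: 37.4
10.1 [494.4   8.1 157.9] [-3.142 -0.    -0.246] [-0.  -0.3 -0.1] 45.1 j [-0.06  0.23  1.74  0.    1.17  1.76]
```

View pics/side8.png

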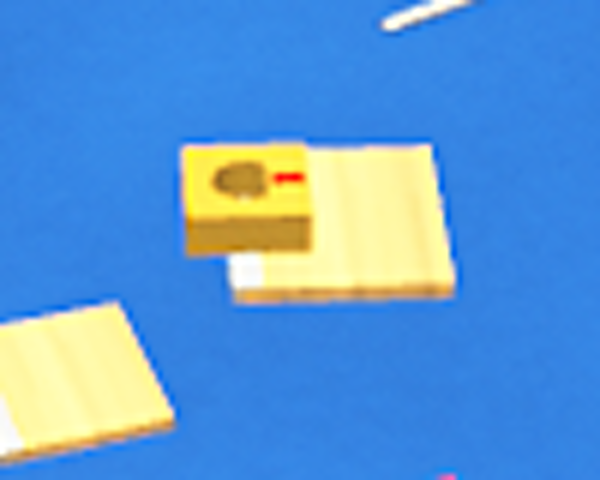

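View pics/wrist8.png

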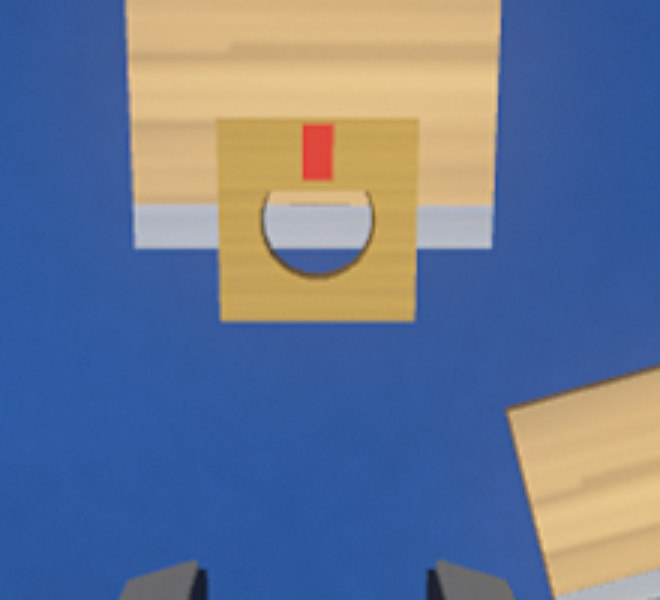

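```bash
python3 -c "
from h import *
c=cams.camera('wrist')
q=lambda P:np.array(P)/3+[180-.33,60-.33]
w=p2w(c,q([[217,118],[419,118],[415,321],[219,321]]),28)[:,:2];print(w.round(1).tolist(),w.mean(0))
b=p2w(c,q([[135,248],[493,248]]),8)[:,:2];print(b)
e=b[0]-b[1];e/=np.linalg.norm(e);X=np.array([e[1],-e[0]]);print(X,np.arctan2(*X[::-1]),(w-b[0])@X)
u=w[0]-w[3]+w[1]-w[2];print('flange yaw',np.arctan2(u[1],u[0]),np.arctan2(*(w[0]-w[1])[::-1])-np.pi/2)
go(*w.mean(0),100,np.arctan2(u[1],u[0]))
"
```

```text
[[585.5, 12.4], [573.0, -37.5], [522.7, -25.0], [535.4, 25.6]] [554.15071026  -6.08982523]
[[558.72761299  45.33763155]
 [534.38816445 -51.69979656]]
[ 0.96995384 -0.24328903] -0.24575532840750494 [ 33.9443888   33.94049209 -17.79657707 -17.79889747]
flange yaw -0.2506098438041097 -0.24583105968807017
10.15 [494.6   8.  157.6] [ 3.142  0.    -0.246] [-0.8 -0.2 -0. ] 48.9 j [-0.06  0.23  1.74 -0.    1.17  1.76]
rows cm: 6.12 -0.09 5.76 roll 0.004
```

```bash
python3 -m pendant '[[[2,0,0,0],[6.1,-0.1,2,0],[6.1,-0.1,6,0],[6.1,-0.1,9,0],[6.1,-0.1,10.5,0]]]' 0.5; python3 -m pendant '[[[0,0,0.5,0],[0,0,1,0],[0,0,1,0]]]'; python3 -c "
from h import *
c=cams.camera('wrist');cv2.imwrite('pics/w9.png',c['frame'][:,:,::-1])
st()"
```

```text
clock: 10.65
eef_pos: [552.6, -6.0, 49.0]
eef_rot: [3.141, 0.005, -0.247]
wrist_force: [0.3, -0.7, -1.0]
finger_gap: 70.7
clock: 10.95
eef_pos: [553.9, -5.9, 42.9]
eef_rot: [-3.142, -0.0, -0.247]
wrist_force: [0.2, -0.5, 0.8]
finger_gap: 70.8
11.0 [554.   -5.9  43.4] [-3.141e+00 -1.000e-03 -2.470e-01] [0.2 0.5 0.1] 70.5 j [-0.08  0.51  1.66  0.    0.97  1.74]
```

View pics/w9.png

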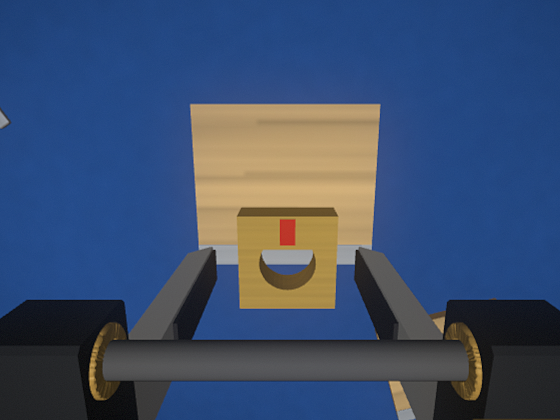

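Jaws (x≈215 and 357) straddle the flange (240–336), centred. Lower to TCP ≈ 19.5 and close.

```bash
python3 -m pendant '[[[0,0,1,0],[0,0,2,0],[0,0,2.3,0],[0,0,2.3,0]]]'; python3 -m pendant '[[[0,0,0,0],[0,0,0,0],[0,0,0,0],[0,0,0,0],[0,0,0,0]]]' -1 40;python3 -m pendant '[[[0,0,-1,0],[0,0,-3,0],[0,0,-6,0],[0,0,-9,0],[0,0,-12,0]]]'; python3 -c "
from h import *
c=cams.camera('wrist');cv2.imwrite('pics/w10.png',c['frame'][:,:,::-1])
st()
go(469,285.5,140,-0.246+1.44+0.246)"
```

```text
clock: 11.4
eef_pos: [553.3, -5.8, 19.3]
eef_rot: [3.141, 0.001, -0.246]
wrist_force: [-0.7, 0.8, 0.5]
finger_gap: 70.8
clock: 11.9
eef_pos: [553.8, -5.9, 20.3]
eef_rot: [-3.142, -0.001, -0.247]
wrist_force: [-0.7, -1.0, 3.4]
finger_gap: 51.7
clock: 12.4
eef_pos: [553.3, -5.7, 141.5]
eef_rot: [-3.142, 0.0, -0.246]
wrist_force: [0.1, 0.4, -3.0]
finger_gap: 51.4
12.45 [555.2  -5.8 146.7] [-3.14  -0.007 -0.246] [1.1 0.1 3.5] 51.7 j [-0.08  0.37  1.59  0.    1.18  1.74]
12.45 [555.2  -5.8 146.7] [-3.14  -0.007 -0.246] [1.1 0.1 3.5] 51.7 j [-0.08  0.37  1.59  0.    1.18  1.74]
rows cm: -15.47 -26.15 0.67 roll -1.686
```

View pics/w10.png

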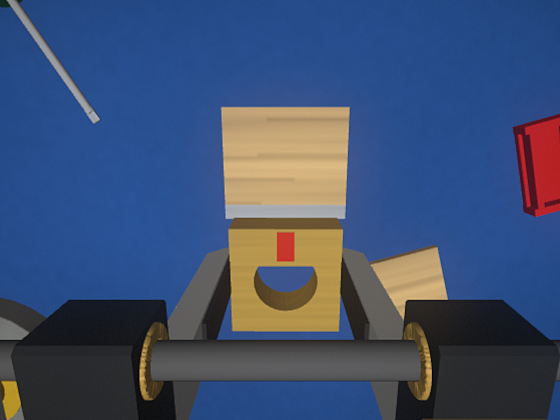

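```bash
python3 -m pendant '[[[-2,-3.8,0,-0.13],[-4,-7.6,0,-0.26],[-6,-11.4,0,-0.4],[-8,-15,0,-0.54],[-10,-17,0,-0.68]]]';python3 -c "
from h import *
go(460,215,150,1.44)"
```

```text
clock: 12.95
eef_pos: [497.3, 185.8, 140.0]
eef_rot: [-3.141, -0.0, 0.441]
wrist_force: [-0.5, -0.5, -3.4]
finger_gap: 51.7
12.95 [497.3 185.8 140. ] [-3.141 -0.     0.441] [-0.5 -0.5 -3.4] 51.7 j [0.29 0.33 1.66 0.   1.15 1.42]
rows cm: -2.13 -4.23 -1.0 roll -0.999
```

```bash
python3 -m pendant '[[[-0.5,-1,-0.2,-0.14],[-1,-2,-0.4,-0.28],[-1.5,-3,-0.6,-0.43],[-2,-4,-0.8,-0.57],[-2.1,-4.2,-1,-0.71]]]';python3 -m pendant '[[[0,0,0,-0.14],[0,0,0,-0.28],[0,0,0,-0.28],[0,0,0,-0.28],[0,0,0,-0.28]]]';python3 -c "
from h import *
c=cams.camera('wrist');cv2.imwrite('pics/w11.png',c['frame'][:,:,::-1])
go(460,215,150,1.44)
for r in models.regions_of('wrist','arbor'):print(r['score'],r['point'],r['pixels'].sum())"
```

```text
clock: 13.45
eef_pos: [460.5, 213.3, 150.1]
eef_rot: [-3.141, 0.0, 1.15]
wrist_force: [0.3, 0.8, -2.5]
finger_gap: 51.7
clock: 13.95
eef_pos: [461.4, 212.7, 149.9]
eef_rot: [-3.141, 0.0, 1.42]
wrist_force: [-0.8, -0.6, -2.0]
finger_gap: 51.7
14.0 [461.4 212.7 149.9] [-3.141  0.     1.421] [-0.2 -0.1 -2.8] 51.9 j [0.36 0.27 1.71 0.   1.16 0.51]
rows cm: 0.21 -0.17 -0.01 roll -0.019
0.85 [44.4, 195.0] 23009
0.7 [280.0, 101.0] 33580
```

View pics/w11.png

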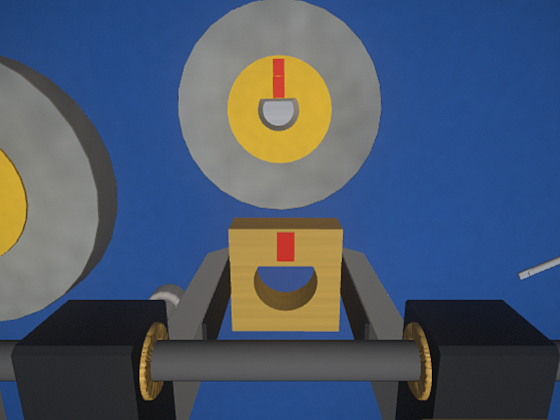

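Run:
```python
from h import *
c=cams.camera("wrist");f=c["frame"];s=st()
hsv=cv2.cvtColor(f,cv2.COLOR_RGB2HSV)
cv2.imwrite("pics/c4.png",cv2.resize(f[45:175,215:345,::-1],None,fx=4.6,fy=4.6,interpolation=2))
cv2.imwrite("pics/c5.png",cv2.resize(f[210:340,220:350,::-1],None,fx=4.6,fy=4.6,interpolation=2))
big=models.regions_of("wrist","arbor")
r=[r for r in big if abs(r["point"][0]-280)<40][0]
cn=max(cv2.findContours(r["pixels"].astype(np.uint8),0,1)[0],key=cv2.contourArea)
print("wheel",cv2.fitEllipse(p2w(c,cn[:,0],35)[:,:2].astype(np.float32)))
m=np.zeros(f.shape[:2],np.uint8);m[45:175,215:345]=1
y=((hsv[...,0]>18)&(hsv[...,0]<32)&(hsv[...,1]>150)&(hsv[...,2]>150)&(m>0)).astype(np.uint8)
h=cv2.convexHull(max(cv2.findContours(y,0,1)[0],key=cv2.contourArea))
print("hub",cv2.fitEllipse(p2w(c,h[:,0],50)[:,:2].astype(np.float32)))
rd=((hsv[...,0]<8)|(hsv[...,0]>172))&(hsv[...,1]>150)&(m>0)
n,l,stt,ce=cv2.connectedComponentsWithStats(rd.astype(np.uint8))
k=1+stt[1:,4].argmax();ys,xs=np.nonzero(l==k);P=p2w(c,np.c_[xs,ys],50)[:,:2];print("stripe",P.mean(0),len(xs),stt[k])
d=np.linalg.svd(P-P.mean(0))[2][0];print("dir",np.arctan2(d[1],d[0]))
```

```text
14.1 [461.4 212.7 149.9] [-3.142  0.     1.422] [-0.   0.5 -2.6] 51.8 j [ 0.36  0.27  1.71 -0.    1.16  0.51]
wheel ((470.5531311035156, 289.8724365234375), (146.7451934814453, 146.92520141601562), 113.43016052246094)
hub ((470.5646667480469, 289.96148681640625), (71.46009826660156, 71.55280303955078), 139.72921752929688)
stripe [473.16232072 311.27979283] 393 [273  59  11  39 393]
dir -1.722239318956334
```

View pics/c4.png

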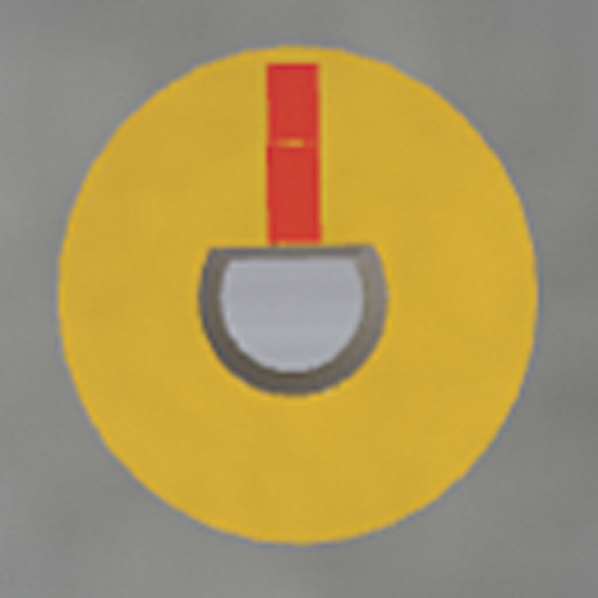

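View pics/c5.png

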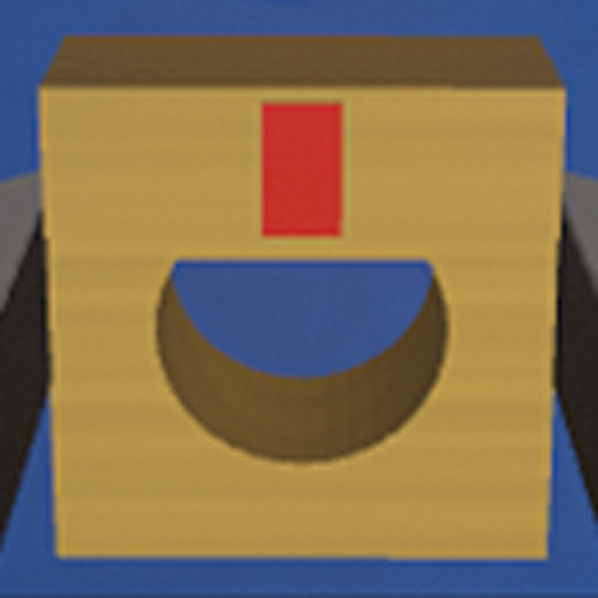

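Run:
```python
from h import *
c=cams.camera("wrist");s=st();t=s["eef_pos"]
Y=s["eef_rot"][2];X=np.array([np.cos(Y),np.sin(Y)]);T=np.array([np.sin(Y),-np.cos(Y)])
rel=lambda w:(((w[:,:2]-t[:2])@X).round(1),((w[:,:2]-t[:2])@T).round(1))
a=lambda P:np.array(P)/4.6+[214.6,44.6]
b=lambda P:np.array(P)/4.6+[219.6,209.6]
w=p2w(c,b([[40,87],[566,88],[547,557],[57,557]]),t[2]+8);print("fl top",rel(w),w.mean(0))
u=w[0]-w[3]+w[1]-w[2];print("fl yaw",np.arctan2(u[1],u[0]))
print("fl bot front",rel(p2w(c,b([[63,36],[540,37]]),t[2]-12)))
print("bore L,R,bottom, flat",rel(p2w(c,b([[157,330],[447,330],[302,463],[302,261]]),t[2]+8)))
print("arbor top ctr",p2w(c,a([293,299]),84), "D pts flat/bottom/left/right",rel(p2w(c,a([[293,260],[293,372],[221,300],[364,300]]),84)))
w=p2w(c,a([[60,295],[538,295],[298,46],[298,543]]),35);print("ring",rel(w),w.mean(0))
print("arbor root L/R at 50",rel(p2w(c,a([[198,300],[388,300],[293,396]]),60)))
w=p2w(c,a([[205,248],[378,246]]),76);d=w[1]-w[0];print("flat yaw",np.arctan2(d[1],d[0])+np.pi/2)
w=p2w(c,a([[267,64],[269,245],[320,64],[322,245]]),50);
for i in(0,2):
  d=w[i]-w[i+1];print(np.arctan2(d[1],d[0]))
print(c["pose"])
```

```text
14.2 [461.4 212.7 149.9] [-3.142  0.     1.423] [ 0.1 -0.5 -2.2] 51.6 j [ 0.36  0.27  1.71 -0.    1.16  0.51]
fl top (array([ 24.8,  24.7, -26.9, -27. ]), array([-23.9,  27.7,  27.7, -24. ])) [463.10485342 211.39174095 157.90232526]
fl yaw 1.4209800689003353
fl bot front (array([24.6, 24.5]), array([-24.3,  27.8]))
bore L,R,bottom, flat (array([ -1. ,  -1. , -16. ,   6.5]), array([-12.9,  16.6,   1.8,   1.8]))
arbor top ctr [[470.50401313 289.96037028  84.        ]] D pts flat/bottom/left/right (array([82.6, 68.4, 77.6, 77.6]), array([ -2.4,  -2.4, -11.9,   6.9]))
ring (array([ 79.1,  79.1, 115.9,  39.8]), array([-40.3,  35.6,  -2.3,  -2.6])) [470.62288692 290.73370751  35.        ]
arbor root L/R at 50 (array([78. , 78. , 64.4]), array([-16.6,  10.9,  -2.9]))
flat yaw 1.4339054101866762
1.426322920834542
1.4340292198804743
[[ 9.89076425e-01 -1.42610279e-01 -3.72844992e-02  4.74093357e+02]
 [-1.47403511e-01 -9.57211323e-01 -2.49035515e-01  2.85549029e+02]
 [-1.74120662e-04  2.51811023e-01 -9.67776409e-01  3.20580080e+02]
 [ 0.00000000e+00  0.00000000e+00  0.00000000e+00  1.00000000e+00]]
```

```bash
python3 -m pendant '[[[3,-0.2,0,-0.01],[6,-0.4,0,-0.01],[7.8,-0.4,0,-0.01],[7.8,-0.4,2.2,-0.01],[7.8,-0.4,4.4,-0.01]]]';python3 -m pendant '[[[0,0,0,0],[0,0,0,0],[0,0,0,0]]]';python3 - <<'E'
from h import *
c=cams.camera("wrist");f=c["frame"];s=st()
cv2.imwrite("pics/w12.png",f[:,:,::-1])
cv2.imwrite("pics/c6.png",cv2.resize(f[210:340,220:350,::-1],None,fx=4.6,fy=4.6,interpolation=2))
E
```

```text
clock: 14.7
eef_pos: [469.0, 291.2, 105.6]
eef_rot: [3.141, -0.001, 1.434]
wrist_force: [0.4, 0.2, -3.0]
finger_gap: 51.8
clock: 15.0
eef_pos: [469.5, 290.7, 107.3]
eef_rot: [3.14, -0.001, 1.433]
wrist_force: [0.3, 0.1, -1.8]
finger_gap: 51.7
15.05 [469.5 290.7 107.3] [ 3.140e+00 -1.000e-03  1.433e+00] [-0.1  0.5 -1.8] 51.9 j [0.49 0.41 1.63 0.   1.1  0.63]
```

View pics/c6.png

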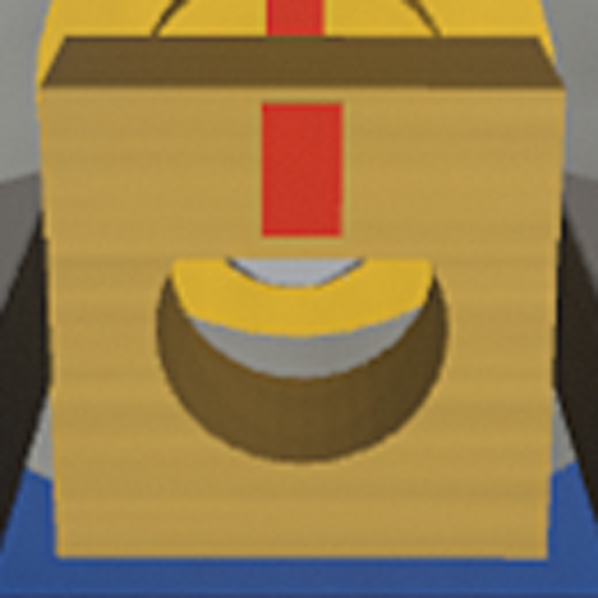

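```bash
cat > rel.py <<'E'
from h import *
c=cams.camera("wrist");s=st();t=s["eef_pos"]
Y=s["eef_rot"][2];X=np.array([np.cos(Y),np.sin(Y)]);T=np.array([np.sin(Y),-np.cos(Y)])
rel=lambda w:(((w[:,:2]-t[:2])@X).round(1),((w[:,:2]-t[:2])@T).round(1))
b=lambda P:np.array(P)/4.6+[219.6,209.6]
E
python3 - <<'E'
from rel import *
print("bore top L R bottom flat",rel(p2w(c,b([[157,330],[447,330],[302,463],[302,261]]),t[2]+8)))
print("bore lower rim bottom",rel(p2w(c,b([[302,378]]),t[2]-12)))
print("arbor bottom",rel(p2w(c,b([[295,287],[229,261],[363,261]]),84)))
print("stripe hub L R",rel(p2w(c,b([[266,5],[324,5]]),50)),"stripe fl",rel(p2w(c,b([[263,150],[342,150]]),t[2]+8)))
E
```

```text
15.1 [469.4 290.7 107.1] [ 3.140e+00 -1.000e-03  1.433e+00] [-0.4 -0.3 -2.4] 51.5 j [0.49 0.41 1.63 0.   1.1  0.63]
bore top L R bottom flat (array([ -1. ,  -1. , -16. ,   6.5]), array([-12.9,  16.7,   1.9,   1.9]))
bore lower rim bottom (array([-16.2]), array([1.9]))
arbor bottom (array([-9.7, -6.3, -6.3]), array([ 1.1, -6.8,  9.3]))
stripe hub L R (array([16.9, 16.9]), array([-2.9,  5. ])) stripe fl (array([18.3, 18.3]), array([-2. ,  5.9]))
```

```bash
python3 -m pendant '[[[0.07,-0.08,0,0],[0.07,-0.08,0.5,0],[0.07,-0.08,1,0],[0.07,-0.08,1.3,0],[0.07,-0.08,1.6,0]]]';python3 -m pendant '[[[0,0,0,0],[0,0,0,0]]]';python3 - <<'E'
from rel import *
cv2.imwrite("pics/c7.png",cv2.resize(c["frame"][210:340,220:350,::-1],None,fx=4.6,fy=4.6,interpolation=2))
E
```

```text
clock: 15.6
eef_pos: [468.1, 291.3, 89.5]
eef_rot: [-3.141, 0.0, 1.434]
wrist_force: [0.6, -1.2, -2.1]
finger_gap: 51.5
clock: 15.8
eef_pos: [468.2, 291.3, 89.9]
eef_rot: [-3.141, 0.0, 1.434]
wrist_force: [0.4, -0.3, -2.5]
finger_gap: 51.8
15.85 [468.3 291.3  90. ] [ 3.142 -0.     1.433] [ 0.2 -0.5 -3.1] 51.7 j [0.49 0.44 1.64 0.   1.06 0.63]
```

View pics/c7.png

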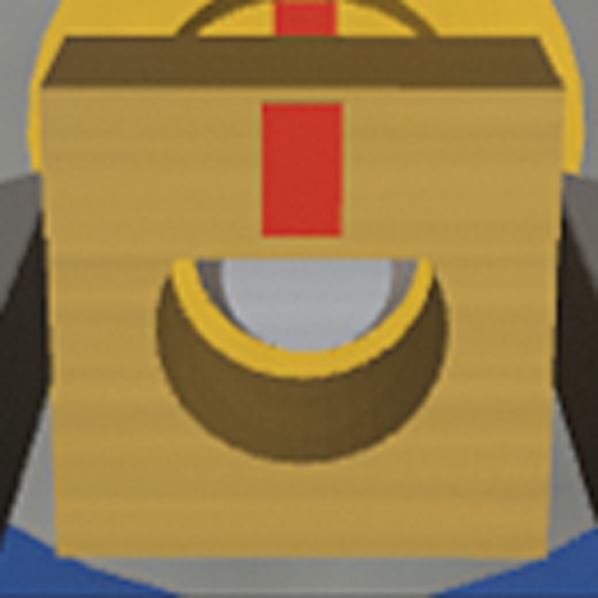

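Run:
```python
from rel import *
print("bore",rel(p2w(c,b([[157,330],[447,330],[302,463],[302,261]]),t[2]+8)))
print("lower rim bottom",rel(p2w(c,b([[302,378]]),t[2]-12)))
print("arbor top bottom",rel(p2w(c,b([[305,353],[221,290],[392,290]]),84)))
print("arbor shoulder L R",rel(p2w(c,b([[197,262],[419,262]]),76)))
print("hub stripe",rel(p2w(c,b([[275,20],[336,20]]),50)))
```

```text
15.9 [468.3 291.3  90.1] [ 3.141 -0.     1.434] [-0.1  0.  -2.3] 51.3 j [ 0.49  0.44  1.64 -0.    1.06  0.63]
bore (array([ -1. ,  -1. , -15.9,   6.6]), array([-12.9,  16.6,   1.8,   1.8]))
lower rim bottom (array([-16.2]), array([1.8]))
arbor top bottom (array([-10.2,  -2.7,  -2.7]), array([ 2.2, -7.1, 11.7]))
arbor shoulder L R (array([-2.7, -2.7]), array([-10.2,  15.2]))
hub stripe (array([19.1, 19.1]), array([-1.6,  6.1]))
```

```bash
python3 -m pendant '[[[0.02,0.04,0.3,0],[0.02,0.04,0.6,0],[0.02,0.04,0.9,0],[0.02,0.04,1.2,0],[0.02,0.04,1.4,0]]]'
```

```text
clock: 16.4
eef_pos: [468.6, 291.4, 75.5]
eef_rot: [-3.141, 0.0, 1.434]
wrist_force: [0.0, -0.1, -2.1]
finger_gap: 51.7
```

```bash
python3 -m pendant '[[[0,0,0.3,0],[0,0,0.6,0],[0,0,0.9,0],[0,0,1.1,0],[0,0,1.2,0]]]';python3 -m pendant '[[[0,0,0,0],[0,0,0,0]]]'
```

```text
clock: 16.9
eef_pos: [468.6, 291.4, 63.7]
eef_rot: [-3.141, 0.0, 1.433]
wrist_force: [-0.5, 1.1, -1.9]
finger_gap: 51.7
clock: 17.1
eef_pos: [468.7, 291.5, 64.0]
eef_rot: [3.141, -0.0, 1.434]
wrist_force: [0.0, -0.2, -1.9]
finger_gap: 51.5
```

```bash
python3 -m pendant '[[[0,0,0.1,0],[0,0,0.2,0],[0,0,0.2,0]]]';python3 -m pendant '[[[0,0,0.05,0],[0,0,0.1,0],[0,0,0.1,0]]]'
```

```text
clock: 17.4
eef_pos: [468.7, 291.5, 62.2]
eef_rot: [3.141, -0.0, 1.434]
wrist_force: [-2.0, -0.5, 1.0]
finger_gap: 51.5
clock: 17.7
eef_pos: [468.7, 291.5, 62.2]
eef_rot: [3.141, -0.0, 1.434]
wrist_force: [-6.9, -3.6, 15.0]
finger_gap: 51.5
```

```bash
python3 -m pendant '[[[0,0,0,0],[0,0,0,0],[0,0,0,0],[0,0,0,0]]]' 0.4;python3 -m pendant '[[[0,0,-1,0],[0,0,-3,0],[-1,0,-7,0],[-5,0,-11,0],[-9,0,-13,0]]]';python3 - <<'E'
from h import *
for n in("wrist","side","top"):
    c=cams.camera(n);f=c["frame"][:,:,::-1];k=f if n!="side" else cv2.resize(f[120:210,190:290],None,fx=6,fy=6,interpolation=2)
    cv2.imwrite(f"pics/{n}20.png",k)
    P=np.array([[469.5,291,70.]])
    print(n,w2p(c,P),[(r["score"],r["point"]) for r in models.regions_of(n,"flange")])
st()
E
```

```text
clock: 18.1
eef_pos: [468.7, 291.4, 60.8]
eef_rot: [-3.142, 0.0, 1.434]
wrist_force: [0.3, 1.1, -0.0]
finger_gap: 65.6
clock: 18.6
eef_pos: [456.5, 203.0, 193.4]
eef_rot: [3.139, -0.001, 1.435]
wrist_force: [1.1, -0.8, 0.8]
finger_gap: 66.1
wrist [[283.70069195  95.48776382]] [(0.92, [282.8, 86.7]), (0.43, [528.0, 236.3])]
side [[233.6760262  157.30873273]] [(0.77, [236.1, 165.3])]
top [[162.15121847 229.17264073]] []
18.9 [456.3 203.7 190. ] [-3.141  0.     1.434] [ 0.4 -0.1  0.5] 65.6 j [0.35 0.21 1.69 0.   1.24 0.48]
```

View pics/side20.png

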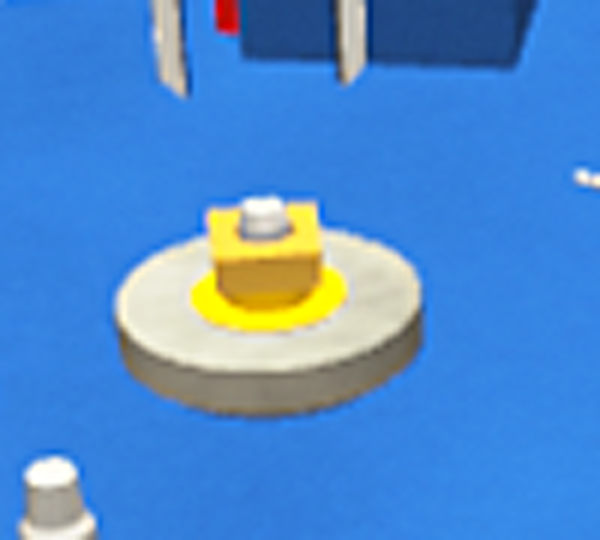

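View pics/wrist20.png

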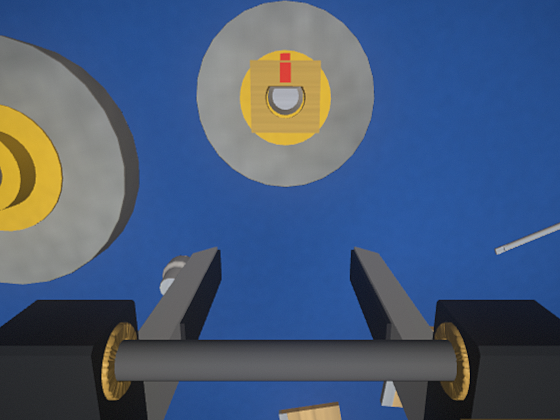

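View pics/top20.png

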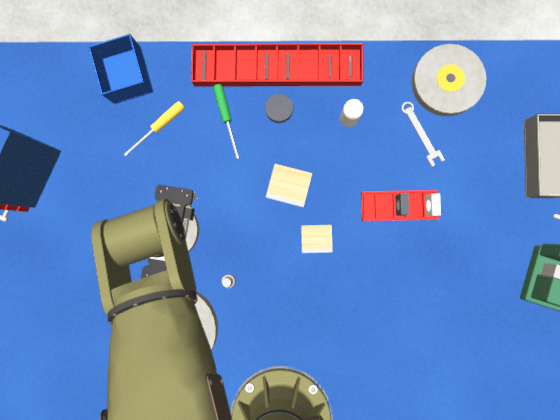

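```bash
python3 -c "
from cell import manip
print(manip.sign_off())"
```

```text
the job is handed in; nothing more can be done
None
```

The flange is seated on the yellow hub of the smaller arbor, with its stripe lined up with the hub's stripe. I handed the job in at about 19 s, with the gripper clear.

- **Tipping:** I took the flange from the rack, stood it before the larger board's steel strip and pushed it over with closed fingers. It lay flat and was fully let go.
- **Seating:** I picked it up again by its sides and turned it to match the arbor's flat. It slid on without force until the wrist force rose to about 15 N with the tool at 62.2 mm (62.3 mm expected when fully home).
- **Last checks:** The wrist and side pictures show it level on the hub, with the arbor through the bore. The other two plates and the loose tools look untouched in the top view.

Some checks disagreed or failed:

- **Overhang:** On the board the flange overhung the edge by about 18 mm instead of 8 mm. It was stable and flat, so I left it that way.
- **Camera disagreement:** The top and wrist cameras differed by about 4 mm on the arbor's position. I settled it by looking down through the bore just above the arbor.
- **Top view:** In the last top picture the arm hid the flange, so the top camera could not confirm it.

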